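# Snap the sealant pail's lid shut all round

## Robot

A 6-joint arm with a two-finger parallel gripper is mounted at the origin on the work surface. World frame = base frame: x ahead of the robot, y to its left, z up, the work surface at z = 0. Lengths are in m, angles in rad, forces in N, time in s.
With the tool pointing down it reaches from about 0.4 to 0.825 m from the base axis. Payload 7 kg.
Tool frame: the origin (TCP) lies midway between the tips of the shut fingers; the grasp point (between the pads) lies 19 mm behind it; z points along the fingers, y is the direction in which the jaws open and shut (so a half turn about z gives the same grasp; the last joint's range is limited). The gripper opens to 88 mm and grips with 3 to 60 N. Pads are 19 mm wide; open, the fingers measure 130 mm over their backs; the gripper's body (78 mm by 193 mm) begins 47 mm behind the grasp point.
Start: joints at [-1.042, 0.359, 0.012, 0, -1.224, -0.288], TCP at [0.161, -0.656, 0.227] pointing down, gripper open.
Joint ranges: [-3.07, 3.07], [-1.43, 2.12], [-1.02, 1.25], [-3.03, 1.67], [-3.05, -0], [-3.03, 3.03]. Speed limits (rad/s): [2.39, 2.39, 3.01, 3.14, 3.14, 3.14].

## Interface

Orientations are given as a 3x3 rotation matrix whose columns are the frame's x, y, z axes.
In Python, from plant import arm, eyes gives the robot as it stands. The module is installed in compiled form; this text tells all that it offers.
- The arm moves only by the tool jog_arm, never from a script. Its argument "rows" is one flat list of numbers, 6 for each row, row after row: the shift along the tool's x, y, z as a fraction of full scale, then the turn, a rotation vector about the tool's x, y, z as a fraction of full scale. In form: [x, y, z, rx, ry, rz, x, y, z, rx, ry, rz, ...]. A call has 1 to 20 rows; each row shifts and turns the commanded pose from where the row before left it, along the tool's axes as they then stand; what a row does not reach is not made up. Full scale, the value 1, is 0.03 m for a shift and 8 degrees for a turn. A row lasts 1/8 s, in which the tool goes at most 62.5 mm and 10.7 degrees, less where a joint would pass 70% of its speed; a pose out of reach is approached as far as the arm can. A call with a number of a shift or a turn outside -1 to 1 is refused whole. A call with a gripper value outside its range is refused whole. "hand" is the opening, from 0 (shut) to 1 (fully open), set as the call begins (left out, the last holds). The fingers move at their own pace and stop on an object; "newtons" is the grip in N (left out, the last holds). Time passes only in rows, so rows that do not move let the fingers close. It gives the time, the measured TCP pose, the force and the opening at its end, in the units of the state.
- arm.observe(): the state, without advancing time (a new reading comes with each control period).
- eyes.camera(name): name is "side" or "top" or "wrist"; returns (picture, depth): 420x560x3 uint8, red, green, blue; 420x560 float32, m along the optical axis (not along the pixel's ray), 0 where there is no reading.
- eyes.calibration(name): a dict with "mtx" (3x3 intrinsics, pixels), "extrinsics" (4x4, takes a point from world to camera coordinates). Camera axes: x right, y down, z forward; pixel columns grow to the right and rows downward; lengths in m; the calibration is good to about 2 mm. The wrist camera is an equidistant fisheye: a pixel r from the principal point sees the ray r / f radians off the axis. A picture is of the moment at which its call begins: read the wrist's pose just before it. calibration takes no time and is no camera call; for the wrist camera it gives the pose at the moment of the call.
- arm.hand_in(): hands the job in, once; it reports no verdict.
The state is a dict: "clock": time; "q": joint angles; "qd": joint speeds; "effort": joint torques, N m; "eef_pos": TCP position; "tcp_rot": TCP orientation; "wrist_force": force on the tool from outside, world axes, zero at the start; "wrist_torque": the same for the moment, N m; "finger_gap": finger opening in m.
Only numpy, scipy, OpenCV 4.12 (cv2) and the standard library are available. Lean on these libraries where they do the work, as an engineer would, in place of code of your own. Each camera call takes 0.05 s, during which the arm holds its last target. There are 200 camera calls.

## Task

The duct sealant will dry out: the lid of the pail is only snapped on at one side. Press down around the lid's rim with the fingertips, section by section, until every section has clicked fully shut. Firm pushes, no ramming; leave the pail standing where it is, without lifting or tipping it, and leave the things around it alone.

Things in the scene. Friction and masses are not known exactly. Their poses are not given: they have to be found in the camera images.
- pail: white plastic pail of duct sealant, about 2.5 kg, standing loose on the bench; 157 mm high to its rolled rim, 156 mm across at the foot, 177 mm at the rim; a wire bail hangs down at its +x side, up to 109 mm from the axis. Origin at the centre of its underside, z up its axis
- lid_center (a point): centre of the grey plastic click-shut lid (186 mm across), on top of its recessed flat middle, 158.5 mm above the pail's foot; the middle is held and does not move. The raised rim around it (outer radius 93 mm) is slit into six like sections of 60 degrees: each has a flat crest from radius 69 to 88 mm and a skirt that snaps under the pail's rim
- section0 (a joint): lid rim section centred 0 degrees counter-clockwise from the pail's x axis; tips about a level line 57 mm from the pail's axis. 0 to 0.05 rad = up, resting on the pail rim, outer edge 9 mm high; 0.30 = snapped shut, crest level. Pressed down at its rim point it resists up to about 12 N (more nearer the centre), yields half way and snaps down onto a hard stop; let go sooner, it springs up
- section0_rim (a point): middle of the crest's top on rim section 0, 82 mm from the pail's axis: the place to press. Sinks about 6 mm from up to shut, then 168.5 mm above the pail's foot; x axis outward, z out of the crest
- section1 (a joint): lid rim section centred 60 degrees counter-clockwise from the pail's x axis; tips about a level line 57 mm from the pail's axis. 0 to 0.05 rad = up, resting on the pail rim, outer edge 9 mm high; 0.30 = snapped shut, crest level. Pressed down at its rim point it resists up to about 12 N (more nearer the centre), yields half way and snaps down onto a hard stop; let go sooner, it springs up
- section1_rim (a point): middle of the crest's top on rim section 1, 82 mm from the pail's axis: the place to press. Sinks about 6 mm from up to shut, then 168.5 mm above the pail's foot; x axis outward, z out of the crest
- section2 (a joint): lid rim section centred 120 degrees counter-clockwise from the pail's x axis; tips about a level line 57 mm from the pail's axis. 0 to 0.05 rad = up, resting on the pail rim, outer edge 9 mm high; 0.30 = snapped shut, crest level. Pressed down at its rim point it resists up to about 12 N (more nearer the centre), yields half way and snaps down onto a hard stop; let go sooner, it springs up
- section2_rim (a point): middle of the crest's top on rim section 2, 82 mm from the pail's axis: the place to press. Sinks about 6 mm from up to shut, then 168.5 mm above the pail's foot; x axis outward, z out of the crest
- section3 (a joint): lid rim section centred 180 degrees counter-clockwise from the pail's x axis; tips about a level line 57 mm from the pail's axis. 0 to 0.05 rad = up, resting on the pail rim, outer edge 9 mm high; 0.30 = snapped shut, crest level. Pressed down at its rim point it resists up to about 12 N (more nearer the centre), yields half way and snaps down onto a hard stop; let go sooner, it springs up
- section3_rim (a point): middle of the crest's top on rim section 3, 82 mm from the pail's axis: the place to press. Sinks about 6 mm from up to shut, then 168.5 mm above the pail's foot; x axis outward, z out of the crest
- section4 (a joint): lid rim section centred 240 degrees counter-clockwise from the pail's x axis; tips about a level line 57 mm from the pail's axis. 0 to 0.05 rad = up, resting on the pail rim, outer edge 9 mm high; 0.30 = snapped shut, crest level. Pressed down at its rim point it resists up to about 12 N (more nearer the centre), yields half way and snaps down onto a hard stop; let go sooner, it springs up
- section4_rim (a point): middle of the crest's top on rim section 4, 82 mm from the pail's axis: the place to press. Sinks about 6 mm from up to shut, then 168.5 mm above the pail's foot; x axis outward, z out of the crest
- section5 (a joint): lid rim section centred 300 degrees counter-clockwise from the pail's x axis; tips about a level line 57 mm from the pail's axis. 0 to 0.05 rad = up, resting on the pail rim, outer edge 9 mm high; 0.30 = snapped shut, crest level. Pressed down at its rim point it resists up to about 12 N (more nearer the centre), yields half way and snaps down onto a hard stop; let go sooner, it springs up
- section5_rim (a point): middle of the crest's top on rim section 5, 82 mm from the pail's axis: the place to press. Sinks about 6 mm from up to shut, then 168.5 mm above the pail's foot; x axis outward, z out of the crest
- brush: wooden-handled paint brush lying on the bench, 180 mm long, 42 mm wide, 20 mm high; origin under its middle. Bystander
- tape: roll of aluminium foil tape lying flat, 104 mm outside diameter, 48 mm high; origin at the centre of its underside. Bystander
- reducer: white plastic pipe reducer standing on its wide end, 62 mm across, 70 mm high; origin at the centre of its underside. Bystander
- nutdriver: hand driver lying on the bench, black handle, 190 mm long, 26 mm high; origin under its middle. Bystander
There are look-alikes about, which are no part of the job. Of the things that look like the pail, the smallest one is meant.

How it is judged:
By the outcome, as a careful person would: the job done as asked, in the order asked, and still so for the second after the job is handed in, with the robot touching nothing.
It also fails if it takes over 42 s, if anything falls off the work surface, if the arm or the gripper's body presses on something with over 40 N, if the wrist force passes 120 N, or if a joint passes its speed limit or range.

## Working session

There is one attempt and no reset: what is moved stays moved. The work goes in short steps, Python scripts to look and compute and a tool call to move; the robot and the scene stay as the last step left them, time stands still between calls to the robot, and variables do not carry over. Pictures are saved under pics/ and viewed, about 8 in all and at most 12, crops included, and the job is handed in when it is done.

Besides the shell and the picture viewer there is one more tool, called after "Request:" by a JSON object that holds its "api" and its "payload". jog_arm: Moves the arm, as the interface text tells. Its arguments: {"type":"object","properties":{"rows":{"type":"array","items":{"type":"number","minimum":-1,"maximum":1}},"hand":{"type":"number"},"newtons":{"type":"number"}},"required":["rows"]}

```bash
mkdir -p pics; python3 - <<'E'
from plant import arm, eyes
import numpy as np, cv2
np.set_printoptions(precision=4,suppress=True)
s=arm.observe(); print(s)
for n in("side","top"):
    p,d=eyes.camera(n); cv2.imwrite(f"pics/{n}0.png",p[:,:,::-1]); np.savez(f"{n}0.npz",p=p,d=d,**{k:np.array(v) for k,v in eyes.calibration(n).items()})
    print(n,eyes.calibration(n))
E
```

```text
{'clock': 0.0, 'q': array([-1.0419,  0.3594,  0.011 , -0.0004, -1.2241, -0.2881]), 'qd': array([ 0.0005, -0.0009, -0.0011,  0.0019,  0.0013, -0.0009]), 'effort': array([  0.0005, -58.2718,  29.3076,   6.9978,   0.0071,  -0.0001]), 'eef_pos': array([ 0.1609, -0.655 ,  0.2256]), 'tcp_rot': array([[-0.9712, -0.2384, -0.0005],
       [-0.2384,  0.9712,  0.0016],
       [ 0.0001,  0.0017, -1.    ]]), 'wrist_force': array([ 0.4045, -0.3096,  0.2025]), 'wrist_torque': array([-0.0281,  0.0229,  0.0084]), 'finger_gap': 0.08742619011714403}
side {'mtx': array([[393.1224,   0.    , 284.3813],
       [  0.    , 393.1224, 205.513 ],
       [  0.    ,   0.    ,   1.    ]]), 'extrinsics': array([[-0.9978, -0.0628,  0.0222,  0.4836],
       [-0.0537,  0.5622, -0.8252,  0.1223],
       [ 0.0393, -0.8246, -0.5644,  1.0999],
       [ 0.    ,  0.    ,  0.    ,  1.    ]])}
top {'mtx': array([[394.8896,   0.    , 280.4371],
       [  0.    , 394.8896, 214.0329],
       [  0.    ,   0.    ,   1.    ]]), 'extrinsics': array([[ 0.0008, -0.9998,  0.0209, -0.0167],
       [-0.9898, -0.0038, -0.1423,  0.4934],
       [ 0.1423, -0.0206, -0.9896,  1.0121],
       [ 0.    ,  0.    ,  0.    ,  1.    ]])}
```

View pics/top0.png

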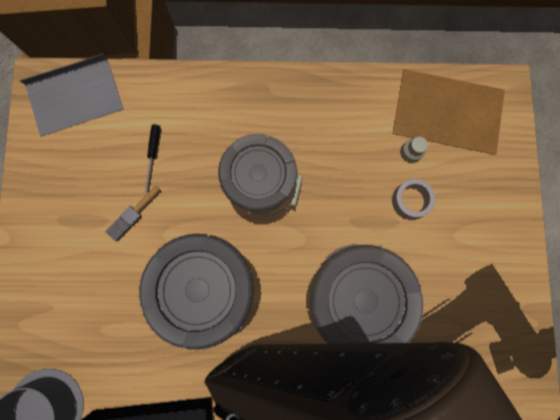

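View pics/side0.png

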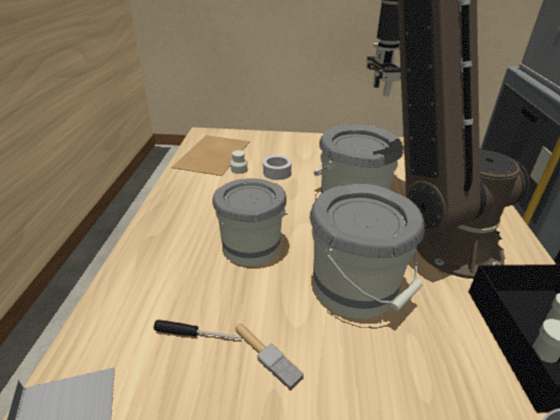

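The top view shows the smallest pail at about (258,173), with its bail at (297,193) and two larger pails below it. Next I'll measure the lid from depth.

```bash
cat > h.py <<'E'
import numpy as np, cv2
def cloud(f):
    z=np.load(f); d=z['d']; K=z['mtx']; E=z['extrinsics']
    v,u=np.mgrid[:420,:560]
    c=np.stack([(u-K[0,2])/K[0,0]*d,(v-K[1,2])/K[1,1]*d,d],-1)
    w=(c-E[:3,3])@E[:3,:3]; w[d==0]=np.nan
    return z['p'],w
E
python3 - <<'E'
from h import *
np.set_printoptions(precision=4,suppress=True,linewidth=150)
p,w=cloud('top0.npz'); ps,ws=cloud('side0.npz')
reg=w[125:220,205:312].reshape(-1,3)
print('bench z',np.nanmedian(w[240:260,20:120,2]))
rim=reg[(reg[:,2]>.155)]
print(len(rim),rim[:,2].min(),rim[:,2].max())
(c,r)=cv2.minEnclosingCircle(rim[:,:2].astype(np.float32)); print('encl',c,r)
c=np.array(c)
b=reg[(reg[:,2]>.02)&(reg[:,2]<.15)&(np.hypot(*(reg[:,:2]-c).T)>.096)]; 
print('bail',len(b),b.mean(0),np.hypot(*(b[:,:2]-c).T).max()); 
m=b.mean(0)[:2]-c; print('bail dir deg',np.degrees(np.arctan2(m[1],m[0])))
for nm,R in(('top',reg),('side',ws[170:275,205:295].reshape(-1,3))):
    rel=R[:,:2]-c; rr=np.hypot(*rel.T); a=np.degrees(np.arctan2(rel[:,1],rel[:,0]))%360
    print(nm,'centre z',np.nanmedian(R[rr<.05,2]))
    for k in range(0,360,10):
        s=(np.abs((a-k+180)%360-180)<5)&(R[:,2]>.15)
        i=s&(rr>.069)&(rr<.077); o=s&(rr>.079)&(rr<.088)
        print(k,i.sum(),np.round(1e3*np.median(R[i,2]),1),o.sum(),np.round(1e3*np.median(R[o,2]),1),end=' | ')
    print()
for n,W in(('top0',p),('side0',ps)):
    pass
a=cv2.resize(p[125:220,205:312],None,fx=5,fy=5,interpolation=3); b=cv2.resize(ps[170:275,205:295],None,fx=5,fy=5,interpolation=3)
H=max(a.shape[0],b.shape[0]); o=np.zeros((H,a.shape[1]+b.shape[1],3),np.uint8); o[:a.shape[0],:a.shape[1]]=a;o[:b.shape[0],a.shape[1]:]=b
o=np.clip(o*1.6,0,255).astype(np.uint8)
o=cv2.resize(o,None,fx=.8,fy=.8); print(o.shape)
cv2.imwrite('pics/crop1.png',o[:,:,::-1])
E
```

```text
bench z -0.00177972003765981
4205 0.1550008458430596 0.17706981399907462
encl (0.574681282043457, 0.041417013853788376) 0.09419360011816025
bail 204 [ 0.541  -0.0488  0.0628] 0.1138914737490983
bail dir deg -110.47612684771671
top centre z 0.15562058989725874
0 23 170.2 23 172.4 | 10 18 171.1 23 173.4 | 20 19 171.4 22 173.0 | 30 19 170.8 22 173.3 | 40 19 168.7 26 171.6 | 50 18 169.5 25 171.1 | 60 19 170.0 22 172.8 | 70 18 170.6 24 173.1 | 80 19 171.1 23 173.8 | 90 17 170.5 25 172.9 | 100 19 169.6 25 172.0 | 110 18 169.2 22 171.3 | 120 19 170.8 24 172.6 | 130 17 171.4 26 172.8 | 140 20 171.5 25 173.5 | 150 19 170.5 27 172.4 | 160 18 169.7 25 172.2 | 170 19 170.0 23 170.6 | 180 15 170.3 28 173.1 | 190 19 171.7 25 173.1 | 200 18 171.3 25 172.9 | 210 18 170.9 24 173.0 | 220 17 169.4 26 172.0 | 230 16 166.7 22 166.6 | 240 19 166.4 25 166.7 | 250 18 166.6 22 166.0 | 260 18 167.1 25 166.8 | 270 20 166.9 25 166.4 | 280 17 167.0 20 166.8 | 290 18 165.5 21 165.9 | 300 18 166.6 25 166.0 | 310 16 166.3 19 166.7 | 320 18 167.0 23 166.9 | 330 19 167.1 20 166.9 | 340 17 166.7 23 166.6 | 350 19 169.
[... 174 characters left out ...]
4.0 | 60 5 173.3 18 175.1 | 70 9 174.3 18 175.8 | 80 8 174.4 16 176.2 | 90 5 174.1 20 175.4 | 100 5 172.9 16 174.4 | 110 10 171.5 21 173.6 | 120 6 173.6 18 175.4 | 130 7 174.9 15 176.5 | 140 9 174.1 20 176.3 | 150 7 173.7 14 175.9 | 160 6 173.6 7 175.3 | 170 10 172.6 14 174.8 | 180 8 172.9 11 175.5 | 190 7 173.7 11 176.7 | 200 10 173.9 12 175.9 | 210 10 173.5 9 175.8 | 220 5 172.8 8 174.8 | 230 8 170.1 4 171.0 | 240 7 169.5 10 168.9 | 250 10 168.7 9 169.0 | 260 9 168.9 9 169.2 | 270 13 169.0 11 170.1 | 280 6 169.1 10 169.9 | 290 7 169.3 9 168.2 | 300 8 170.1 8 169.7 | 310 9 169.2 9 169.7 | 320 7 170.6 13 169.9 | 330 9 170.2 7 169.9 | 340 7 169.9 8 169.7 | 350 7 172.6 6 174.2 | 
(420, 788, 3)
```

View pics/crop1.png

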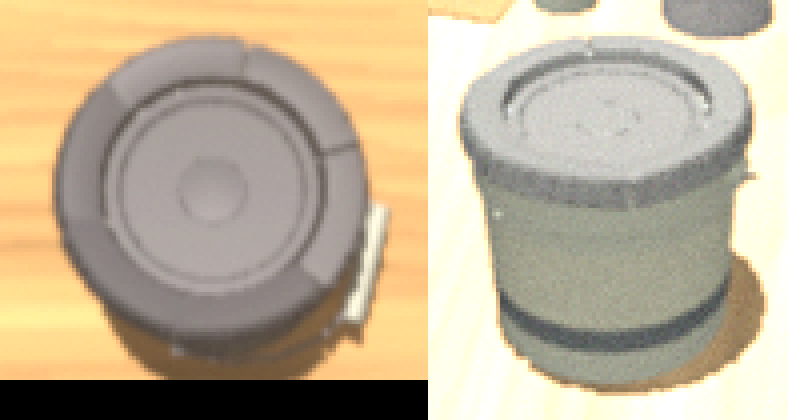

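Fit: lid centre is about (0.575, 0.041). The slits lie at about 45/105/165/225/285/345° and the bail at about 255°. The sections at 255° and 315° (0 and 1) read flat and shut. Those at 15, 75, 135 and 195° (2–5) are up. Next: check how high the neighbours are for clearance, and start moving.

```bash
python3 - <<'E'
from h import *
np.set_printoptions(precision=3,suppress=True)
p,w=cloud('top0.npz')
for u0,u1,v0,v1 in((140,255,235,345),(312,422,245,330)):
    r=w[v0:v1,u0:u1].reshape(-1,3); r=r[r[:,2]>.1]; print(np.nanpercentile(r,1,0),np.nanpercentile(r,99,0))
from plant import arm
R=arm.observe()['tcp_rot'];p0=arm.observe()['eef_pos']
print(R.T@(np.array([.654,.063,.30])-p0)/.03)
E
```

```text
[0.198 0.053 0.2  ] [0.415 0.276 0.229]
[ 0.223 -0.305  0.198] [ 0.396 -0.083  0.229]
[-21.671  19.332  -2.451]
```

Request:
{"api": "jog_arm", "payload": {"rows": [0, 0, -1, 0, 0, 0, 0, 0, -1, 0, 0, 0, 0, 0, -1, 0, 0, 0, 0, 0, -1, 0, 0, 0], "hand": 0}}

```text
clock: 0.6
eef_pos: [0.1609, -0.6552, 0.347]
tcp_rot: [[-0.971, -0.238, -0.0], [-0.238, 0.971, 0.001], [0.0, 0.001, -1.0]]
wrist_force: [0.3, -0.6, 0.8]
finger_gap: 0.0535
```

Request:
{"api": "jog_arm", "payload": {"rows": [-1, 0.9, 0, 0, 0, 0, -1, 0.9, 0, 0, 0, 0, -1, 0.9, 0, 0, 0, 0, -1, 0.9, 0, 0, 0, 0, -1, 0.9, 0, 0, 0, 0, -1, 0.9, 0, 0, 0, 0, -1, 0.9, 0, 0, 0, 0, -1, 0.9, 0, 0, 0, 0, -1, 0.9, 0, 0, 0, 0, -1, 0.9, 0, 0, 0, 0, -1, 0.9, 0, 0, 0, 0, -1, 0.9, 0, 0, 0, 0, -1, 0.9, 0, 0, 0, 0, -1, 0.9, 0, 0, 0, 0, -1, 0.9, 0, 0, 0, 0, -1, 0.9, 0, 0, 0, 0, -1, 0.9, 0, 0, 0, 0, -1, 0.9, 0, 0, 0, 0, -1, 0.9, 0, 0, 0, 0, -1, 0.9, 0, 0, 0, 0]}}

```text
clock: 3.1
eef_pos: [0.6153, 0.0132, 0.3462]
tcp_rot: [[-0.971, -0.239, -0.001], [-0.239, 0.971, -0.0], [0.001, 0.0, -1.0]]
wrist_force: [0.4, 0.2, 0.2]
finger_gap: 0.0002
```

```bash
python3 - <<'E'
import numpy as np
from plant import arm
s=arm.observe();print(s['clock'],s['q'],s['eef_pos'],s['finger_gap'],s['wrist_force'])
print(s['tcp_rot'].T@(np.array([.654,.063,.20])-s['eef_pos'])/.03)
E
```

```text
3.1 [ 3.38283038e-01  2.10504991e-01  7.45573446e-02 -1.74803931e-04
 -1.43543114e+00 -1.66818267e+00] [0.61529162 0.01320969 0.34621447] 0.00020270905939969615 [0.35305954 0.23857044 0.21887825]
[-1.65185309  1.30340155  4.87298209]
```

Request:
{"api": "jog_arm", "payload": {"rows": [-0.83, 0.65, 0, 0, 0, 0, -0.83, 0.65, 0, 0, 0, 0, 0, 0, 1, 0, 0, 0, 0, 0, 1, 0, 0, 0, 0, 0, 1, 0, 0, 0, 0, 0, 1, 0, 0, 0, 0, 0, 0.6, 0, 0, 0, 0, 0, 0, 0, 0, 0]}}

```text
clock: 4.1
eef_pos: [0.6532, 0.0615, 0.2072]
tcp_rot: [[-0.971, -0.238, -0.003], [-0.238, 0.971, -0.001], [0.003, -0.0, -1.0]]
wrist_force: [-0.4, -0.7, 0.1]
finger_gap: 0.0008
```

```bash
python3 - <<'E'
import numpy as np,cv2
from plant import arm,eyes
s=arm.observe();print(s['clock'],s['eef_pos'],s['wrist_force'])
p,d=eyes.camera('side');q,d=eyes.camera('wrist')
cv2.imwrite('pics/p3.png',np.hstack([cv2.resize(p[120:290,180:370],(420,376)),cv2.resize(q,(380,285)).repeat(1,0) if 0 else cv2.copyMakeBorder(cv2.resize(q,(380,285)),0,91,0,0,0)])[:,:,::-1])
E
```

```text
4.1 [0.65324933 0.0615374  0.20715478] [-0.39883202 -0.66575347  0.10791535]
```

View pics/p3.png

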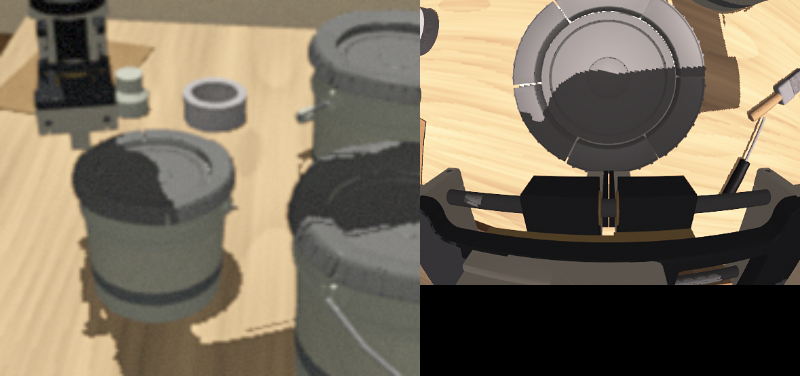

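The fingertips hang just above the crest at 15° (side crop about (80,145); wrist crop, between two slits at about (608,170)). Now I'll press gently.

Request:
{"api": "jog_arm", "payload": {"rows": [0, 0, 0.8, 0, 0, 0, 0, 0, 0.2, 0, 0, 0, 0, 0, 0.08, 0, 0, 0, 0, 0, 0.08, 0, 0, 0, 0, 0, 0.05, 0, 0, 0]}}

```text
clock: 4.82
eef_pos: [0.6553, 0.062, 0.1745]
tcp_rot: [[-0.971, -0.239, 0.004], [-0.239, 0.971, 0.001], [-0.004, -0.0, -1.0]]
wrist_force: [-0.3, 0.8, 7.3]
finger_gap: 0.0004
```

Request:
{"api": "jog_arm", "payload": {"rows": [0, 0, 0.06, 0, 0, 0, 0, 0, 0.04, 0, 0, 0]}}

```text
clock: 5.08
eef_pos: [0.6557, 0.0622, 0.1714]
tcp_rot: [[-0.971, -0.239, 0.004], [-0.239, 0.971, 0.001], [-0.005, -0.0, -1.0]]
wrist_force: [0.2, -0.3, -0.4]
finger_gap: 0.0004
```

Request:
{"api": "jog_arm", "payload": {"rows": [0, 0, 0.07, 0, 0, 0, 0, 0, 0.05, 0, 0, 0]}}

```text
clock: 5.32
eef_pos: [0.6546, 0.0619, 0.1684]
tcp_rot: [[-0.971, -0.239, 0.003], [-0.239, 0.971, 0.0], [-0.003, -0.001, -1.0]]
wrist_force: [-6.3, 1.9, 20.7]
finger_gap: 0.0006
```

Request:
{"api": "jog_arm", "payload": {"rows": [0, 0, 0.06, 0, 0, 0, 0, 0, 0, 0, 0, 0]}}

```text
clock: 5.58
eef_pos: [0.6549, 0.0619, 0.1683]
tcp_rot: [[-0.971, -0.24, 0.004], [-0.24, 0.971, 0.0], [-0.004, -0.001, -1.0]]
wrist_force: [-7.9, 1.9, 24.7]
finger_gap: 0.0003
```

Request:
{"api": "jog_arm", "payload": {"rows": [0, 0, -0.8, 0, 0, 0, 0.48, 0.8, 0, 0, 0, 0, 0.48, 0.8, 0, 0, 0, 0, 0.48, 0.78, 0, 0, 0, 0, 0, 0, 0, 0, 0, 0]}}

```text
clock: 6.2
eef_pos: [0.5937, 0.1217, 0.188]
tcp_rot: [[-0.971, -0.24, -0.001], [-0.24, 0.971, 0.0], [0.0, 0.0, -1.0]]
wrist_force: [0.6, 0.3, 0.9]
finger_gap: 0.001
```

Request:
{"api": "jog_arm", "payload": {"rows": [0, 0, 0.3, 0, 0, 0, 0, 0, 0.1, 0, 0, 0, 0, 0, 0.08, 0, 0, 0, 0, 0, 0.08, 0, 0, 0, 0, 0, 0.08, 0, 0, 0]}}

```text
clock: 6.82
eef_pos: [0.5953, 0.1204, 0.1685]
tcp_rot: [[-0.971, -0.238, 0.0], [-0.238, 0.971, -0.0], [0.0, -0.0, -1.0]]
wrist_force: [-5.5, 1.7, 17.4]
finger_gap: 0.0004
```

Request:
{"api": "jog_arm", "payload": {"rows": [0, 0, 0.08, 0, 0, 0, 0, 0, 0.06, 0, 0, 0, 0, 0, 0, 0, 0, 0]}}

```text
clock: 7.2
eef_pos: [0.5956, 0.1205, 0.1682]
tcp_rot: [[-0.971, -0.239, 0.003], [-0.239, 0.971, -0.0], [-0.003, -0.001, -1.0]]
wrist_force: [-11.5, 1.3, 27.5]
finger_gap: 0.0005
```

Request:
{"api": "jog_arm", "payload": {"rows": [0, 0, -0.8, 0, 0, 0, 0.9, 0, 0, 0, 0, 0, 0.9, 0, 0, 0, 0, 0, 0.9, -0.05, 0, 0, 0, 0, 0, 0, 0, 0, 0, 0]}}

```text
clock: 7.82
eef_pos: [0.5151, 0.099, 0.1883]
tcp_rot: [[-0.971, -0.238, -0.001], [-0.238, 0.971, -0.0], [0.001, -0.0, -1.0]]
wrist_force: [-0.2, 0.2, 0.2]
finger_gap: 0.0004
```

Request:
{"api": "jog_arm", "payload": {"rows": [0, 0, 0.3, 0, 0, 0, 0, 0, 0.1, 0, 0, 0, 0, 0, 0.08, 0, 0, 0, 0, 0, 0.08, 0, 0, 0, 0, 0, 0.08, 0, 0, 0]}}

```text
clock: 8.45
eef_pos: [0.5169, 0.1001, 0.1686]
tcp_rot: [[-0.971, -0.238, -0.0], [-0.238, 0.971, -0.0], [0.001, -0.0, -1.0]]
wrist_force: [-2.3, 1.6, 8.0]
finger_gap: 0.0007
```

Request:
{"api": "jog_arm", "payload": {"rows": [0, 0, 0.08, 0, 0, 0, 0, 0, 0.05, 0, 0, 0, 0, 0, 0, 0, 0, 0]}}

```text
clock: 8.82
eef_pos: [0.5171, 0.1002, 0.1682]
tcp_rot: [[-0.971, -0.239, 0.002], [-0.239, 0.971, 0.0], [-0.002, -0.0, -1.0]]
wrist_force: [-13.6, 1.8, 29.0]
finger_gap: 0.0005
```

Request:
{"api": "jog_arm", "payload": {"rows": [0, 0, -0.8, 0, 0, 0, 0.44, -0.8, 0, 0, 0, 0, 0.44, -0.8, 0, 0, 0, 0, 0.44, -0.82, 0, 0, 0, 0, 0, 0, 0, 0, 0, 0]}}

```text
clock: 9.45
eef_pos: [0.495, 0.0187, 0.189]
tcp_rot: [[-0.972, -0.237, -0.001], [-0.237, 0.972, -0.0], [0.001, -0.0, -1.0]]
wrist_force: [0.4, 0.3, -0.1]
finger_gap: 0.0002
```

Request:
{"api": "jog_arm", "payload": {"rows": [0, 0, 0.3, 0, 0, 0, 0, 0, 0.1, 0, 0, 0, 0, 0, 0.08, 0, 0, 0, 0, 0, 0.08, 0, 0, 0, 0, 0, 0.08, 0, 0, 0]}}

```text
clock: 10.07
eef_pos: [0.4956, 0.0205, 0.17]
tcp_rot: [[-0.971, -0.239, -0.0], [-0.239, 0.971, -0.0], [0.0, -0.0, -1.0]]
wrist_force: [0.4, 1.0, -0.1]
finger_gap: 0.0004
```

Request:
{"api": "jog_arm", "payload": {"rows": [0, 0, 0.07, 0, 0, 0, 0, 0, 0.05, 0, 0, 0, 0, 0, 0, 0, 0, 0]}}

```text
clock: 10.45
eef_pos: [0.4958, 0.0204, 0.1684]
tcp_rot: [[-0.971, -0.24, 0.001], [-0.24, 0.971, 0.0], [-0.001, -0.0, -1.0]]
wrist_force: [-8.7, 1.4, 19.4]
finger_gap: 0.0002
```

All four have bottomed at 168.3 mm. Now I'll retreat and check.

Request:
{"api": "jog_arm", "payload": {"rows": [0, 0, -0.5, 0, 0, 0, 0, 0, -1, 0, 0, 0, 0, 0, -1, 0, 0, 0, 0, 0, -1, 0, 0, 0, 0, 0, -1, 0, 0, 0, 0, 0, -1, 0, 0, 0, 0, -1, 0, 0, 0, 0, 0, -1, 0, 0, 0, 0, 0, -1, 0, 0, 0, 0, 0, -1, 0, 0, 0, 0, 0, -1, 0, 0, 0, 0, 0, -1, 0, 0, 0, 0, 0, -1, 0, 0, 0, 0, 0, -1, 0, 0, 0, 0, 0, -1, 0, 0, 0, 0, 0, 0, 0, 0, 0, 0]}}

```text
clock: 12.45
eef_pos: [0.5601, -0.2436, 0.3307]
tcp_rot: [[-0.972, -0.236, -0.001], [-0.236, 0.972, -0.0], [0.001, 0.0, -1.0]]
wrist_force: [-0.4, 0.3, -0.6]
finger_gap: 0.0007
```

```bash
python3 - <<'E'
from plant import arm, eyes
from h import *
print(arm.observe()['clock'])
for n in("side","top"):
    p,d=eyes.camera(n); np.savez(f"{n}1.npz",p=p,d=d,**{k:np.array(v) for k,v in eyes.calibration(n).items()})
    if n=='top': cv2.imwrite('pics/top1.png',p[:,:,::-1])
p,w=cloud('top1.npz'); ps,ws=cloud('side1.npz')
for nm,R in(('top',w[125:220,205:312].reshape(-1,3)),('side',ws[170:275,205:295].reshape(-1,3))):
    rim=R[R[:,2]>.155]; c,r=cv2.minEnclosingCircle(rim[:,:2].astype(np.float32)); print(nm,c,r)
    rel=R[:,:2]-np.array([.5747,.0414]); rr=np.hypot(*rel.T); a=np.degrees(np.arctan2(rel[:,1],rel[:,0]))%360
    for k in range(15,375,60):
        s=(np.abs((a-k+180)%360-180)<22)&(R[:,2]>.15)
        for lo,hi in((.070,.077),(.080,.087)):
            i=s&(rr>lo)&(rr<hi); print(k,i.sum(),np.round(1e3*np.median(R[i,2]),1),end=' | ')
    print()
E
```

```text
12.45
top (0.5227540731430054, 0.022878827527165413) 0.14858384430408478
15 69 166.9 | 15 74 166.8 | 75 65 166.2 | 75 79 166.8 | 135 71 166.4 | 135 80 166.3 | 195 32 166.2 | 195 32 166.4 | 255 0 nan | 255 0 nan | 315 26 167.1 | 315 19 166.9 | 
side (0.5741308331489563, 0.04346038028597832) 0.09331974387168884
15 32 169.7 | 15 41 169.6 | 75 44 169.6 | 75 48 169.4 | 135 40 169.8 | 135 48 169.3 | 195 34 169.5 | 195 39 169.6 | 255 25 169.8 | 255 36 169.6 | 315 33 169.9 | 315 34 169.9 |
  return _methods._mean(a, axis=axis, dtype=dtype,
  ret = ret.dtype.type(ret / rcount)
```

View pics/top1.png

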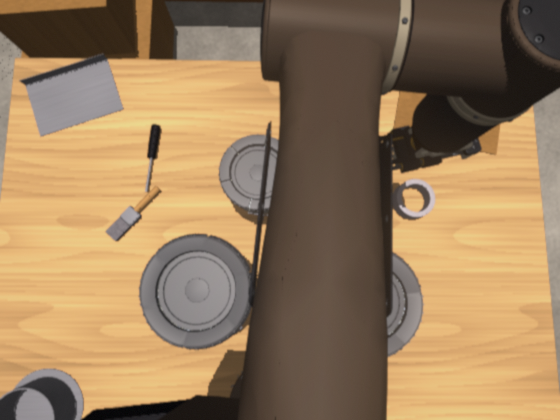

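The top view shows the arm partly over the pail (about (258,173)), which still stands in its place. The side depth has all six sections level at 169.3–169.9 mm, the same as the two that were shut at the start. Handing in.

```bash
python3 -c "
from plant import arm
print(arm.hand_in())"
```

```text
the job is handed in; nothing more can be done
None
```

The lid on the smallest pail is now fully shut, and I handed the job in at about 12.6 s. Sections 0 and 1, next to the bail, were already shut. I pressed sections 2 to 5 with the closed fingertips at about 19–29 N, until each snapped down onto its hard stop (tips at about 168.3 mm).

**Lid:** In the side camera's depth, all six sections read level at 169.3–169.9 mm, inner and outer crest alike. That matches the two sections that were shut at the start.

**Pail position:** The side view puts the lid centre at (0.574, 0.043) m. The top view before pressing gave (0.575, 0.041) m, so any shift is within the roughly 2 mm calibration error.

**Surroundings:** I saw nothing out of place among the items visible in the last top view, but I did not measure their positions. The arm had retreated clear and showed about zero wrist force.

**Check that failed:** In the final top view the arm hid section 0 and parts of sections 1 and 5, so the circle fit from that view was unusable. The sections it could see also read level, at 166.2–167.1 mm, which is that camera's usual offset of about 3 mm.

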